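# Press the lids home on a batch of honey jars and pack them

### The job

Stand all the honey jars from the cardboard sheet upright on the narrow rail of the lid press, each centred across the rail, then push the pedal fully down to its stop and hold it there for about a second so that the bar presses all the lids home together. Let the pedal spring up, then pack all the jars standing upright on the floor of the shallow cardboard tray, and leave the bottle and the tape where they are.

Things in the scene. Friction and masses are not known exactly. Their poses are not given: they have to be found in the camera images.
- jar1: squat round honey jar of amber glass with a metal lid, 66 mm tall: body 58 mm across up to 50 mm, lid 52 mm across above that; about 0.2 kg, more or less. Origin: centre of its underside; z up along its axis. May be absent.
- jar2: squat round honey jar of amber glass with a metal lid, 66 mm tall: body 58 mm across up to 50 mm, lid 52 mm across above that; about 0.2 kg, more or less. Origin: centre of its underside; z up along its axis. May be absent.
- jar3: squat round honey jar of amber glass with a metal lid, 66 mm tall: body 58 mm across up to 50 mm, lid 52 mm across above that; about 0.2 kg, more or less. Origin: centre of its underside; z up along its axis. May be absent.
- jar4: squat round honey jar of amber glass with a metal lid, 66 mm tall: body 58 mm across up to 50 mm, lid 52 mm across above that; about 0.2 kg, more or less. Origin: centre of its underside; z up along its axis. May be absent.
- sheet: sheet of cardboard on the bench, 230 x 230 x 3 mm, on which the jars stand at the start, about 110 mm apart; fixed. Left or right of the press. Origin: centre of its underside.
- press: blue lid press, fixed. Rail: aluminium bar 36 mm wide (x, across), 270 mm long (y, along), flat top 60 mm above the bench, centred over the origin; jars overhang it on both sides. Two posts 142 mm high at x = +90, y = -148 and +148 mm carry a swing bar, folded back beyond them (to 210 mm high) until the pedal is pressed. Origin: under the rail's middle, at bench height; x away from the robot.
- press_bar (a joint): swing bar of the press: 0 = folded back, 2.4 = lying on the lids of jars on the rail; driven by the pedal (8 times its angle), goes back by itself.
- pedal (a joint): spring pedal in front of the press, between it and the robot: a steel plate 130 mm long, 80 mm wide with a black ribbed rubber tread, hinged at its end nearest the robot, its other end raised. 0 = up (rest), 0.30 rad = down on its stop. It needs about 6 N at first and 10 to 13 N at the stop, pressed at the tread, and springs up when let go.
- pedal_pad (a point): point on top of the pedal's tread, 95 mm from the hinge line and 30 mm from the raised end; about 71 mm above the bench at rest; it sinks about 28 mm to the stop. Its x axis points horizontally from the hinge towards the raised end while the pedal is up.
- tray: shallow open cardboard tray, loose, 210 x 210 mm outside, walls 5 mm thick and 40 mm high, floor 5 mm thick: room for four jars in two rows of two. On the other side of the press from the sheet. Origin: centre of its underside; x and y along its sides.
- bottle: tall honey bottle with a white cap, 60 mm across, 150 mm high; bystander, leave alone. Origin: centre of its underside.
- tape: roll of clear packing tape lying flat, 100 mm across, 48 mm high; bystander, leave alone. Origin: centre of its underside.
Not all that is in view belongs to the job. What is meant by the part that bears pedal is not green, turquoise or white, and is the larger of those in its own colour.

How it is judged:
On the way, in this order (a step that is already met when the one before it is completed fails the run):
1. every jar stands upright on the rail, centred across it within 12 mm, let go (x of jar1 in the frame of press between -0.012 and 0.012 m and y of jar1 in the frame of press between -0.122 and 0.122 m and z of jar1 in the frame of press between 0.054 and 0.066 m and angle between each of jar1, jar2, jar3, jar4's own z axis and vertical below 0.12 rad and x of jar2 in the frame of press between -0.012 and 0.012 m and y of jar2 in the frame of press between -0.122 and 0.122 m and z of jar2 in the frame of press between 0.054 and 0.066 m and x of jar3 in the frame of press between -0.012 and 0.012 m and y of jar3 in the frame of press between -0.122 and 0.122 m and z of jar3 in the frame of press between 0.054 and 0.066 m and x of jar4 in the frame of press between -0.012 and 0.012 m and y of jar4 in the frame of press between -0.122 and 0.122 m and z of jar4 in the frame of press between 0.054 and 0.066 m and contact force between the fingers and jar1 below 0.2 N and contact force between the fingers and jar2 below 0.2 N and contact force between the fingers and jar3 below 0.2 N and contact force between the fingers and jar4 below 0.2 N), for 0.3 s.
2. the pedal is held down on its stop (past 0.27 rad) for half a second while every jar stands on the rail (x of jar1 in the frame of press between -0.012 and 0.012 m and y of jar1 in the frame of press between -0.122 and 0.122 m and z of jar1 in the frame of press between 0.054 and 0.066 m and angle between each of jar1, jar2, jar3, jar4's own z axis and vertical below 0.12 rad and x of jar2 in the frame of press between -0.012 and 0.012 m and y of jar2 in the frame of press between -0.122 and 0.122 m and z of jar2 in the frame of press between 0.054 and 0.066 m and x of jar3 in the frame of press between -0.012 and 0.012 m and y of jar3 in the frame of press between -0.122 and 0.122 m and z of jar3 in the frame of press between 0.054 and 0.066 m and x of jar4 in the frame of press between -0.012 and 0.012 m and y of jar4 in the frame of press between -0.122 and 0.122 m and z of jar4 in the frame of press between 0.054 and 0.066 m and value of joint pedal above 0.27 rad), for 0.5 s.
At the end, for the whole second after the job is handed in: Every jar stands upright (within 0.15 rad), at rest, on the floor of the tray, and the pedal is up (x of jar1 in the frame of tray between -0.078 and 0.078 m and y of jar1 in the frame of tray between -0.078 and 0.078 m and z of jar1 in the frame of tray between -0.001 and 0.014 m and angle between each of jar1, jar2, jar3, jar4's own z axis and vertical below 0.15 rad and linear speed of each of jar1, jar2, jar3, jar4 below 0.03 m/s and x of jar2 in the frame of tray between -0.078 and 0.078 m and y of jar2 in the frame of tray between -0.078 and 0.078 m and z of jar2 in the frame of tray between -0.001 and 0.014 m and x of jar3 in the frame of tray between -0.078 and 0.078 m and y of jar3 in the frame of tray between -0.078 and 0.078 m and z of jar3 in the frame of tray between -0.001 and 0.014 m and x of jar4 in the frame of tray between -0.078 and 0.078 m and y of jar4 in the frame of tray between -0.078 and 0.078 m and z of jar4 in the frame of tray between -0.001 and 0.014 m and value of joint pedal below 0.04 rad); the robot touches nothing.
It fails at once if the bottle is pushed more than 30 mm (distance of bottle from where it was at the start of the episode above 0.03 m).
It fails at once if the roll of tape is pushed more than 30 mm (distance of tape from where it was at the start of the episode above 0.03 m).
Of jar1, jar2, jar3, jar4 only 3 to 4 are there at a start; the rules pass over those that are not, and their reading is None.
At some moment in a run one of tray may be knocked a few centimetres aside while the robot is not near it.
Once in a run the grip may slacken for a moment while it holds something.
It also fails if it takes over 210 s, if anything falls off the work surface, if the arm or the gripper's body presses on something with over 40 N, if the wrist force passes 120 N, or if a joint passes its speed limit or range.

### The arm

A 6-joint arm with a two-finger parallel gripper is mounted at the origin on the work surface. World frame = base frame: x ahead of the robot, y to its left, z up, the work surface at z = 0. Lengths are in m, angles in rad, forces in N, time in s.
With the tool pointing down it reaches from about 0.325 to 0.775 m from the base axis. Payload 5.5 kg.
Tool frame: the origin (TCP) lies midway between the tips of the shut fingers; the grasp point (between the pads) lies 19 mm behind it; z points along the fingers, y is the direction in which the jaws open and shut (so a half turn about z gives the same grasp; the last joint's range is limited). The gripper opens to 85 mm and grips with 20 to 120 N. Pads are 22 mm wide; open, the fingers measure 114 mm over their backs; the gripper's body (76 mm by 85 mm) begins 54 mm behind the grasp point. The pads swing forward as they close: fully open they stand 13 mm farther back than shut.
Start: joints at [1.269, 0.091, 1.231, -0, 1.82, -0.057], TCP at [0.145, 0.582, 0.231] pointing down, gripper open.
Joint ranges: [-2.87, 2.87], [-0.86, 2.18], [0.17, 2.46], [-1.51, 4.65], [0.06, 2.69], [-2.65, 2.65]. Speed limits (rad/s): [2.57, 2.57, 3.01, 3.14, 3.14, 3.14].

### API

Orientations are given as a unit quaternion [w, x, y, z].
In Python, from workcell import r gives the robot as it stands. The module is installed in compiled form; this text tells all that it offers.
- The arm moves only by the tool send_rows, never from a script. Its argument "increments" is a list of rows, each a list of 7 numbers: the shift along the tool's x, y, z in cm, then the turn, a rotation vector about the tool's x, y, z in rad, then the opening, from 0 (shut) to 1 (fully open). In form: [[tx, ty, tz, wx, wy, wz, gripper], ...]. A call has 1 to 8 rows; each row is the pose to reach, as a shift and turn from the pose commanded when the call began, along the tool's axes at that moment; what a row does not reach only later rows make up. A row lasts 1/8 s, in which the tool goes at most 62.5 mm and 10.7 degrees, less where a joint would pass 70% of its speed; a pose out of reach is approached as far as the arm can. A call with a gripper value outside its range is refused whole. The fingers move at their own pace and stop on an object; "force" is the grip in N (left out, the last holds). Time passes only in rows, so rows that repeat a pose let the fingers close. It gives the time, the measured TCP pose, the force and the opening at its end, in the units of the state.
- r.state(): the state, without advancing time (a new reading comes with each control period).
- r.snapshot(name): name is "side" or "top"; returns the picture (420x560x3 uint8, red, green, blue); there is no depth.
- r.get_calibration(name): a dict with "fx", "fy", "cx", "cy" (pixels), "R" (3x3) and "t" (3): a world point X has camera coordinates R X + t. Camera axes: x right, y down, z forward; pixel columns grow to the right and rows downward; lengths in m; the calibration is good to about 2 mm. A picture is of the moment at which its call begins. get_calibration takes no time and is no camera call.
- r.job_done(): hands the job in, once; it reports no verdict.
Trained networks look in the newest picture that a camera, given by its name, has taken for a name from the list of things; names that differ only in an ending like _2 or _b are one class to them, and where a whole thing is asked for, a point or a joint stands for the part that bears it (a point fixed in the world has none). Each returns a list of dicts, best first, with "p" (0 to 1); they miss things now and then, are a little off and sometimes report something else, mostly with a low value. They report only what shows in the picture. A call takes as long as a camera call. They do not tell look-alikes from the thing itself.
- r.search_frame(camera, query): "xyz" ([x, y, z] in m, in world coordinates, good to about 4 mm: the middle of the surface that is visible of it).
- r.trace(camera, query): "pixels" (420x560 bool, what is visible of it).
The state is a dict: "time": time; "joint_positions": joint angles; "qvel": joint speeds; "joint_efforts": joint torques, N m; "position": TCP position; "tool_rot": TCP orientation; "wrist_force": force on the tool from outside, world axes, zero at the start; "ft_torque": the same for the moment, N m; "finger_gap": opening from 0.0 (shut) to 1.0 (fully open).
Only numpy, scipy, OpenCV 4.12 (cv2) and the standard library are available. Lean on these libraries where they do the work, as an engineer would, in place of code of your own. Each camera call takes 0.05 s, during which the arm holds its last target.

## Working session

There is one attempt and no reset: what is moved stays moved. The work goes in short steps, Python scripts to look and compute and a tool call to move; the robot and the scene stay as the last step left them, time stands still between calls to the robot, and variables do not carry over. Pictures are saved under pics/ and viewed, and the job is handed in when it is done.

Besides the shell and the picture viewer there is one more tool, called after "Call:" as name([rows], argument=value, ...), one row to a line, values as JSON. send_rows: Moves the arm, as the interface text tells. Its arguments: {"type":"object","properties":{"increments":{"type":"array"},"force":{"type":"number"}},"required":["increments"]}

```bash
mkdir -p pics
cat > h.py <<'E'
import numpy as np, cv2
from workcell import r
def snap(cam,name):
    im=r.snapshot(cam); cv2.imwrite(f'pics/{name}.png',im[:,:,::-1]); return im
def ray(cam,u,v,z):
    c=r.get_calibration(cam); R=np.array(c['R']);t=np.array(c['t'])
    d=R.T@np.array([(u-c['cx'])/c['fx'],(v-c['cy'])/c['fy'],1]); o=-R.T@t
    return o+d*(z-o[2])/d[2]
def proj(cam,X):
    c=r.get_calibration(cam); p=np.array(c['R'])@np.array(X)+np.array(c['t'])
    return c['fx']*p[0]/p[2]+c['cx'],c['fy']*p[1]/p[2]+c['cy']
E
python3 - <<'E'
from h import *
np.set_printoptions(precision=4,suppress=True)
s=r.state(); print(s)
for c in('top','side'):
    snap(c,c+'0')
    for q in('jar1','sheet','press','pedal','tray','bottle','tape','press_bar','pedal_pad'):
        print(c,q,[(np.round(d['xyz'],3).tolist(),round(d['p'],2)) for d in r.search_frame(c,q)])
    k=r.get_calibration(c);print(c,-np.array(k['R']).T@np.array(k['t']))
E
```

```text
{'time': 0.0, 'joint_positions': array([ 1.2693,  0.0919,  1.2319,  0.    ,  1.8198, -0.0567]), 'qvel': array([-0.0001, -0.0003,  0.0019,  0.0001,  0.0006, -0.0012]), 'joint_efforts': array([ -0.0011, -45.8739, -41.8018,  -0.0002,   0.0117,   0.    ]), 'position': array([0.1453, 0.5818, 0.2301]), 'tool_rot': array([-0.0002,  0.1221,  0.9925, -0.001 ]), 'wrist_force': array([ 0.2262, -0.722 , -0.3531]), 'ft_torque': array([-0.0569,  0.0235, -0.0223]), 'finger_gap': 0.9994604400178714}
top jar1 [([0.448, 0.246, 0.062], 0.93), ([0.444, 0.358, 0.068], 0.78), ([0.546, 0.374, 0.071], 0.75), ([0.429, 0.02, 0.062], 0.43)]
top sheet [([0.443, 0.356, 0.068], 0.72), ([0.508, 0.314, 0.0], 0.7)]
top press [([0.692, 0.015, 0.03], 0.93)]
top pedal [([0.25, 0.479, 0.064], 0.94), ([0.424, 0.018, 0.063], 0.85), ([0.319, -0.137, 0.045], 0.85), ([0.204, -0.322, 0.064], 0.81), ([0.265, 0.277, 0.047], 0.57)]
top tray [([0.502, -0.332, 0.004], 0.98)]
top bottle [([0.729, 0.27, 0.098], 0.82), ([0.734, -0.27, 0.045], 0.26)]
top tape []
top press_bar [([0.767, 0.024, 0.196], 0.83), ([0.423, 0.02, 0.059], 0.61
[... 261 characters left out ...]
7], 0.62), ([0.544, 0.396, 0.067], 0.56)]
side sheet [([0.511, 0.324, 0.002], 0.92)]
side press [([0.684, 0.044, 0.048], 0.56)]
side pedal [([0.423, 0.029, 0.066], 0.89), ([0.206, -0.315, 0.061], 0.73), ([0.251, 0.484, 0.065], 0.72), ([0.262, 0.289, 0.039], 0.62), ([0.32, -0.127, 0.043], 0.52)]
side tray [([0.497, -0.336, 0.007], 0.85)]
side bottle [([0.726, 0.297, 0.09], 0.75)]
side tape [([0.729, -0.263, 0.035], 0.82)]
side press_bar [([0.765, 0.055, 0.19], 0.67)]
side pedal_pad [([0.249, 0.486, 0.057], 0.88), ([0.205, -0.312, 0.062], 0.86), ([0.261, 0.291, 0.041], 0.84), ([0.428, 0.032, 0.06], 0.72), ([0.724, 0.294, 0.092], 0.61), ([0.321, -0.132, 0.043], 0.6)]
side [0.255  0.848  1.0923]
```

View pics/top0.png

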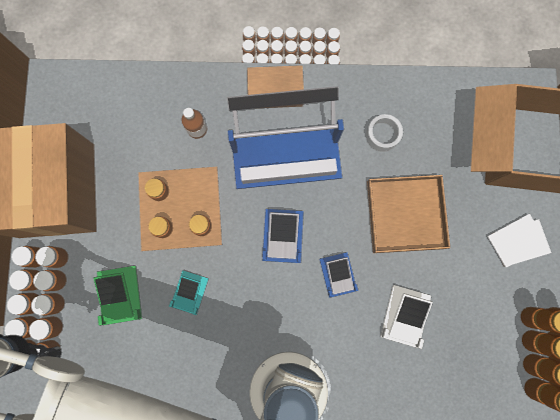

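View pics/side0.png

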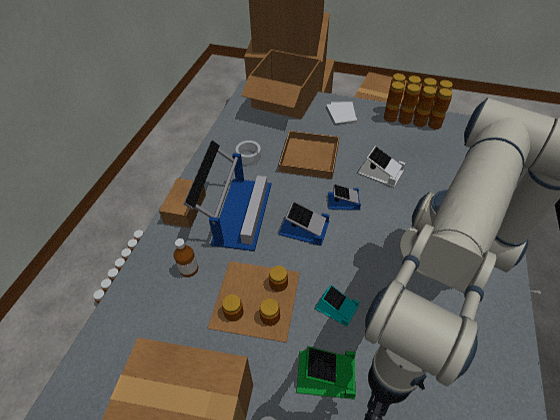

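The top view shows three jars on the sheet at about (155,188), (158,226) and (200,224). The rail is the white strip from (240,173) to (340,166). The larger blue pedal is at (283,235), the smaller blue one at (338,275) is a decoy, and the tray is at (410,213). Next I'll measure these precisely.

Run:
```python
from h import *
np.set_printoptions(precision=4,suppress=True)
im=cv2.imread('pics/top0.png')
def crop(x0,y0,x1,y1,s,n): cv2.imwrite(f'pics/{n}.png',cv2.resize(im[y0:y1,x0:x1],None,fx=s,fy=s,interpolation=cv2.INTER_CUBIC))
crop(220,80,350,200,6,'c_press');crop(255,200,310,270,8,'c_ped');
# jars: yellow lids via trace & network
for d in r.trace('top','jar1'):
    m=d['pixels'];v,u=np.nonzero(m);print(d['p'],m.sum(),u.mean(),v.mean(),u.min(),u.max(),v.min(),v.max())
hsv=cv2.cvtColor(im,cv2.COLOR_BGR2HSV)
for (a,b) in((155,188),(158,226),(200,224)): print(hsv[b,a],hsv[b,a+16])
```

```text
0.92 462 156.2012987012987 189.3896103896104 144 168 178 201
0.81 394 160.12182741116752 227.10152284263958 149 171 217 237
0.77 420 199.85238095238094 225.1095238095238 189 211 214 236
[ 19 135 213] [ 15 112 189]
[ 19 136 216] [ 14 112 193]
[ 20 136 219] [ 14 108 185]
```

View pics/c_press.png

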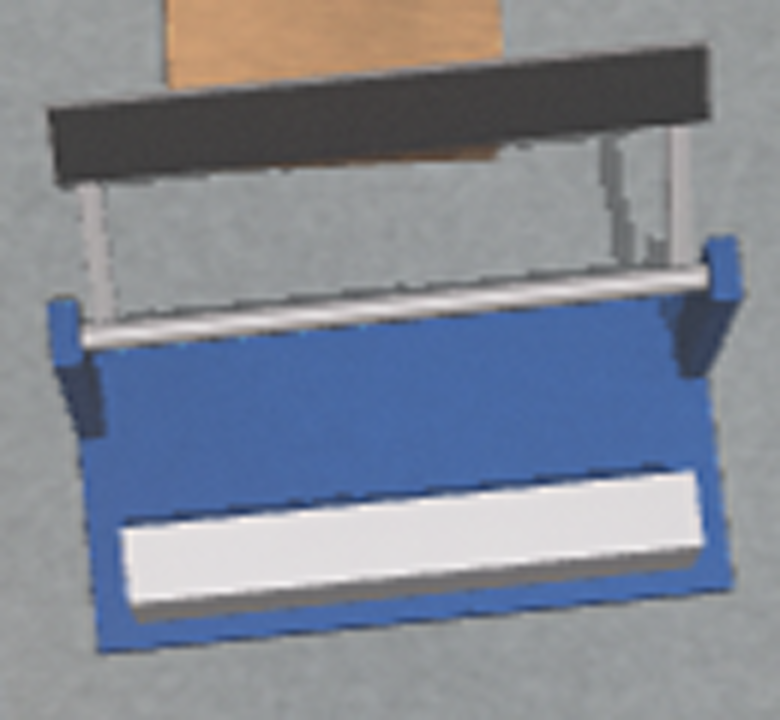

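View pics/c_ped.png

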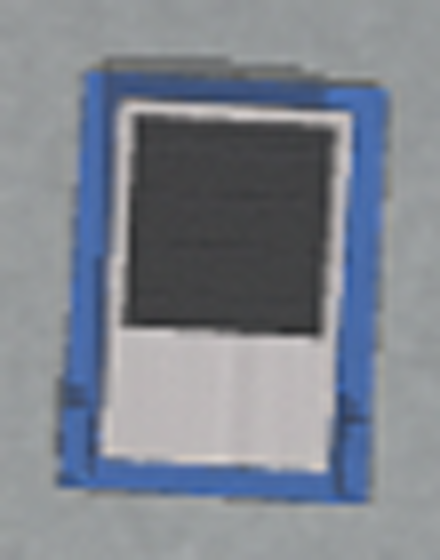

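The press crop shows the rail's four corners clearly; the pedal crop shows the tread on the end away from the robot.

Run:
```python
from h import *
np.set_printoptions(precision=4,suppress=True)
def c2p(x,y,s,x0,y0): return (x+.5)/s-.5+x0,(y+.5)/s-.5+y0
P=np.array([ray('top',*c2p(x,y,6,220,80),.06) for x,y in((122,528),(692,471),(702,546),(130,605))])
print('rail',P,P.mean(0)); 
print('len',np.linalg.norm(P[0]-P[1]),np.linalg.norm(P[3]-P[2]),'w',np.linalg.norm(P[0]-P[3]),np.linalg.norm(P[1]-P[2]))
d=(P[0]+P[3]-P[1]-P[2]);print('y-axis angle',np.arctan2(d[1],d[0])-np.pi/2)
# pedal: plate
far=[ray('top',*c2p(x,y,8,255,200),.08) for x,y in((118,98),(352,112))]
near=[ray('top',*c2p(x,y,8,255,200),.045) for x,y in((330,470),(100,460))]
print('plate',np.array(far+near), np.mean(far,0)-np.mean(near,0))
tr=[ray('top',*c2p(x,y,8,255,200),.071) for x,y in((133,117),(338,127),(322,335),(122,325))]
print('tread',np.array(tr),np.mean(tr,0))
# jars
for cam in('top','side'):
    im=cv2.imread(f'pics/{cam}0.png')
    hsv=cv2.cvtColor(im,cv2.COLOR_BGR2HSV)
    m=cv2.inRange(hsv,(15,120,150),(28,255,255))
    if cam=='top': m=cv2.inRange(hsv,(16,125,180),(28,255,255))
    n,l,st,ce=cv2.connectedComponentsWithStats(m)
    for i in range(1,n):
        if st[i,4]>120: 
            X=ray(cam,*ce[i],.069); 
            if .3<X[0]<.65 and .15<X[1]<.5: print(cam,st[i],ce[i],X)
```

```text
rail [[ 0.6112  0.1465  0.06  ]
 [ 0.6437 -0.1201  0.06  ]
 [ 0.6078 -0.1249  0.06  ]
 [ 0.5747  0.1417  0.06  ]] [0.6094 0.0108 0.06  ]
len 0.26860096578938725 0.26862234793793954 w 0.036902508166482516 0.03619270015566844
y-axis angle 0.12250398373969085
plate [[ 0.4849  0.0611  0.08  ]
 [ 0.4816 -0.0188  0.08  ]
 [ 0.3613 -0.0142  0.045 ]
 [ 0.3633  0.0653  0.045 ]] [ 0.1209 -0.0044  0.035 ]
tread [[ 0.4796  0.056   0.071 ]
 [ 0.4775 -0.0144  0.071 ]
 [ 0.406  -0.0099  0.071 ]
 [ 0.4081  0.0583  0.071 ]] [0.4428 0.0225 0.071 ]
top [145 179  18  18 254] [153.5394 187.0433] [0.5496 0.3832 0.069 ]
top [189 215  19  18 264] [197.9621 223.6515] [0.45   0.2561 0.069 ]
top [149 217  18  18 264] [157.4015 225.5492] [0.4427 0.3668 0.069 ]
```

```bash
cat >> h.py <<'E'
from scipy.spatial.transform import Rotation as Ro
PO=np.array([.6094,.0108]);PY=.1225
def press(x,y):
    c,s=np.cos(PY),np.sin(PY); return PO+np.array([c*x-s*y,s*x+c*y])
def Rt(yaw=PY):
    c,s=np.cos(yaw),np.sin(yaw); return np.array([[-s,c,0],[c,s,0],[0,0,-1.]]).T
def go(*pts,yaw=PY):
    s=r.state(); q=s['tool_rot']; R=Ro.from_quat([q[1],q[2],q[3],q[0]]).as_matrix(); p=np.array(s['position'])
    print('t',round(s['time'],2),'pos',np.round(p,4),'gap',round(s['finger_gap'],3),'F',np.round(s['wrist_force'],1),'rv',np.round(Ro.from_matrix(R.T@Rt(yaw)).as_rotvec(),3))
    for X in pts: print(np.round(X,4),'->',np.round(R.T@(np.array(X)-p)*100,2))
E
python3 - <<'E'
from h import *
go((.45,.256,.2),(.45,.256,.1))
E
```

```text
t 1.05 pos [0.1454 0.5821 0.2313] gap 1.0 F [-0.7  0.1 -0.8] rv [ 0.    -0.     1.203]
[0.45  0.256 0.2  ] -> [-37.45 -24.26   3.13]
[0.45  0.256 0.1  ] -> [-37.45 -24.26  13.13]
```

Call:
send_rows([
  [-4.7,-3.0,0.4,0,0,0.15,1],
  [-9.4,-6.1,0.8,0,0,0.3,1],
  [-14,-9.1,1.2,0,0,0.45,1],
  [-18.7,-12.1,1.6,0,0,0.6,1],
  [-23.4,-15.2,2,0,0,0.75,1],
  [-28.1,-18.2,2.3,0,0,0.9,1],
  [-32.8,-21.2,2.7,0,0,1.05,1],
  [-37.45,-24.26,3.1,0,0,1.203,1],
], force=60)

```text
time: 2.05
position: [0.451, 0.2545, 0.2004]
tool_rot: [0.0, 0.664, 0.748, 0.0]
wrist_force: [0.7, 1.2, -0.1]
finger_gap: 0.997
```

Run:
```python
from h import *
go((.45,.2561,.1),(.45,.2561,.015))
snap('top','top1')
```

```text
t 2.05 pos [0.451  0.2545 0.2004] gap 0.997 F [ 0.7  1.2 -0.1] rv [ 0.001 -0.    -0.004]
[0.45   0.2561 0.1   ] -> [ 0.16 -0.09 10.04]
[0.45   0.2561 0.015 ] -> [ 0.16 -0.09 18.54]
```

View pics/top1.png

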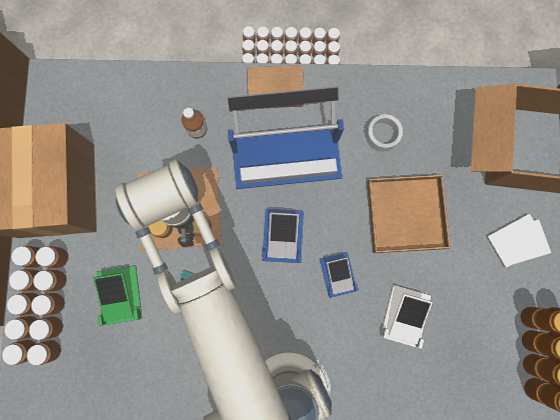

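The arm is over the sheet with its wrist at (165,200), and nothing is disturbed. I'll descend on jar C.

Call:
send_rows([
  [0.16,-0.05,5,0,0,0,1],
  [0.16,-0.05,10,0,0,0,1],
  [0.16,-0.05,14,0,0,0,1],
  [0.16,-0.05,18.5,0,0,0,1],
  [0.16,-0.05,18.5,0,0,0,1],
  [0.16,-0.05,18.5,0,0,0,0],
  [0.16,-0.05,18.5,0,0,0,0],
  [0.16,-0.05,18.5,0,0,0,0],
], force=60)

```text
time: 3.1
position: [0.4511, 0.2585, 0.0187]
tool_rot: [0.001, 0.662, 0.749, 0.003]
wrist_force: [0.5, 0.2, 6.7]
finger_gap: 0.662
```

Call:
send_rows([
  [0,0,0,0,0,0,0],
  [0,0,0,0,0,0,0],
  [0,0,-3,0,0,0,0],
  [0,0,-6,0,0,0,0],
  [0,0,-9,0,0,0,0],
])

```text
time: 3.72
position: [0.4494, 0.2576, 0.1071]
tool_rot: [0.0, 0.662, 0.749, 0.001]
wrist_force: [0.1, 0.3, -1.7]
finger_gap: 0.661
```

Run:
```python
from h import *
a=press(0,-.085); go((*a,.105),(*a,.073))
snap('side','s2')
```

```text
t 3.73 pos [0.4494 0.2576 0.1071] gap 0.661 F [ 0.1  0.3 -1.7] rv [ 0.001 -0.     0.001]
[ 0.6198 -0.0736  0.105 ] -> [-34.96  12.85   0.21]
[ 0.6198 -0.0736  0.073 ] -> [-34.96  12.84   3.41]
```

View pics/s2.png

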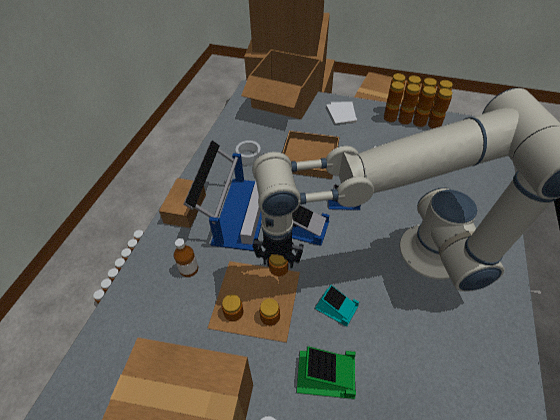

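The side view shows the jar held in the gripper at about (278,262), and the gap of 0.66 matches the jar body. I'll carry it to the rail.

Call:
send_rows([
  [-4,1.5,0,0,0,0,0],
  [-9,3.3,0,0,0,0,0],
  [-15,5.5,0,0,0,0,0],
  [-21,7.7,0,0,0,0,0],
  [-27,9.9,0,0,0,0,0],
  [-32,11.8,0,0,0,0,0],
  [-35,12.85,0.2,0,0,0,0],
  [-35,12.85,0.2,0,0,0,0],
])

```text
time: 4.78
position: [0.62, -0.0765, 0.1024]
tool_rot: [-0.0, 0.664, 0.748, -0.0]
wrist_force: [0.0, -0.6, -0.9]
finger_gap: 0.662
```

Run:
```python
from h import *
a=press(0,-.085); go((*a,.105),(*a,.076))
snap('side','s3')
```

```text
t 4.78 pos [ 0.62   -0.0765  0.1024] gap 0.662 F [ 0.  -0.6 -0.9] rv [-0.001  0.    -0.003]
[ 0.6198 -0.0736  0.105 ] -> [ 0.29  0.01 -0.26]
[ 0.6198 -0.0736  0.076 ] -> [0.29 0.01 2.64]
```

View pics/s3.png

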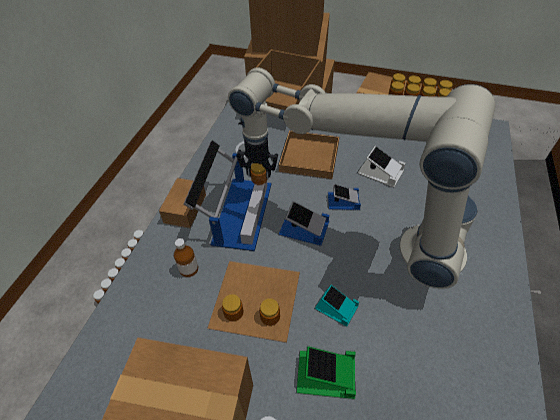

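The jar hangs over the rail's far end at about (260,172). I'll lower it.

Call:
send_rows([
  [0.25,0,1,0,0,0,0],
  [0.25,0,2,0,0,0,0],
  [0.25,0,2.5,0,0,0,0],
  [0.25,0,2.7,0,0,0,0],
  [0.25,0,2.7,0,0,0,0],
])

```text
time: 5.45
position: [0.6195, -0.0714, 0.0764]
tool_rot: [0.0, 0.662, 0.749, 0.0]
wrist_force: [-0.5, -0.3, -1.6]
finger_gap: 0.666
```

Run:
```python
from h import *
a=press(0,-.085); go((*a,.076))
```

```text
t 5.45 pos [ 0.6195 -0.0714  0.0764] gap 0.666 F [-0.5 -0.3 -1.6] rv [0.    0.    0.001]
[ 0.6198 -0.0736  0.076 ] -> [-0.21  0.    0.04]
```

Call:
send_rows([
  [0,0,0.15,0,0,0,0],
  [0,0,0.3,0,0,0,0],
])

```text
time: 5.7
position: [0.6198, -0.0717, 0.0757]
tool_rot: [0.001, 0.662, 0.749, 0.0]
wrist_force: [-6.2, 1.0, 13.3]
finger_gap: 0.668
```

Call:
send_rows([
  [0,0,0.15,0,0,0,0],
  [0,0,0.15,0,0,0,0],
])

```text
time: 5.95
position: [0.6198, -0.0717, 0.0757]
tool_rot: [0.001, 0.662, 0.749, 0.001]
wrist_force: [-8.2, 1.8, 13.1]
finger_gap: 0.659
```

Call:
send_rows([
  [0,0,-0.3,0,0,0,0],
  [0,0,-0.3,0,0,0,0.9],
  [0,0,-0.3,0,0,0,1],
  [0,0,-0.3,0,0,0,1],
  [0,0,-3.3,0,0,0,1],
  [0,0,-7,0,0,0,1],
  [0,0,-12,0,0,0,1],
  [0,0,-12,0,0,0,1],
])

```text
time: 6.95
position: [0.6214, -0.0719, 0.1979]
tool_rot: [0.004, 0.662, 0.749, 0.003]
wrist_force: [0.4, -0.4, -0.8]
finger_gap: 0.998
```

Run:
```python
from h import *
go((.4427,.3668,.195),(.4427,.3668,.015))
snap('side','s4')
```

```text
t 6.95 pos [ 0.6214 -0.0719  0.1979] gap 0.998 F [ 0.4 -0.4 -0.8] rv [0.009 0.003 0.001]
[0.4427 0.3668 0.195 ] -> [ 45.73 -12.35   0.05]
[0.4427 0.3668 0.015 ] -> [ 45.78 -12.52  18.05]
```

View pics/s4.png

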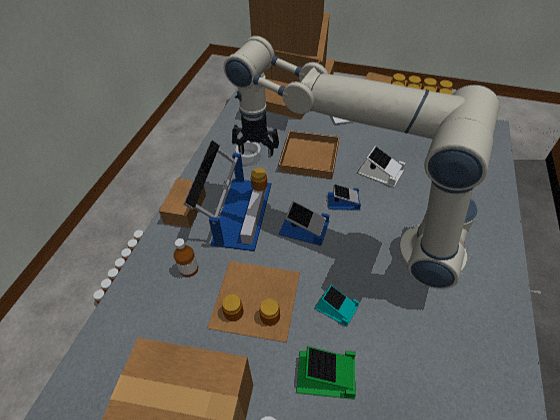

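The first jar stands on the rail at (259,180). Now jar B.

Call:
send_rows([
  [6,-1.6,0,0.005,0.002,0,1],
  [12,-3.2,0,0.008,0.003,0,1],
  [18,-4.9,0,0.008,0.003,0,1],
  [24,-6.5,0,0.008,0.003,0,1],
  [30,-8.1,0,0.008,0.003,0,1],
  [36,-9.7,0,0.008,0.003,0,1],
  [41,-11.1,0,0.008,0.003,0,1],
  [45.75,-12.4,0,0.008,0.003,0,1],
])

```text
time: 8.0
position: [0.4387, 0.3686, 0.1898]
tool_rot: [-0.004, 0.662, 0.749, -0.003]
wrist_force: [0.8, -0.1, 0.8]
finger_gap: 1.001
```

Run:
```python
from h import *
go((.4427,.3668,.195),(.4427,.3668,.015))
```

```text
t 8.0 pos [0.4387 0.3686 0.1898] gap 1.001 F [ 0.8 -0.1  0.8] rv [-0.01  -0.002  0.001]
[0.4427 0.3668 0.195 ] -> [-0.23  0.37 -0.53]
[0.4427 0.3668 0.015 ] -> [-0.26  0.55 17.47]
```

Call:
send_rows([
  [-0.25,0.4,5,-0.008,-0.002,0,1],
  [-0.25,0.45,10,-0.008,-0.002,0,1],
  [-0.25,0.5,14,-0.008,-0.002,0,1],
  [-0.25,0.55,17.4,-0.008,-0.002,0,1],
  [-0.25,0.55,17.4,-0.008,-0.002,0,1],
  [-0.25,0.55,17.4,-0.008,-0.002,0,0],
  [-0.25,0.55,17.4,-0.008,-0.002,0,0],
  [-0.25,0.55,17.4,-0.008,-0.002,0,0],
])

```text
time: 9.0
position: [0.4457, 0.3666, 0.0202]
tool_rot: [0.0, 0.662, 0.749, 0.002]
wrist_force: [0.6, -0.4, 5.5]
finger_gap: 0.664
```

Call:
send_rows([
  [0,0,0,0,0,0,0],
  [0,0,0,0,0,0,0],
  [0,0,-3,0,0,0,0],
  [0,0,-6,0,0,0,0],
  [0,0,-9,0,0,0,0],
  [0,0,-9,0,0,0,0],
])

```text
time: 9.75
position: [0.4459, 0.3666, 0.1109]
tool_rot: [0.0, 0.662, 0.749, 0.003]
wrist_force: [-0.1, 0.3, -2.1]
finger_gap: 0.665
```

Run:
```python
from h import *
a=press(0,0); go((*a,.105),(*a,.076))
snap('side','s5')
```

```text
t 9.75 pos [0.4459 0.3666 0.1109] gap 0.665 F [-0.1  0.3 -2.1] rv [ 0.005 -0.004  0.   ]
[0.6094 0.0108 0.105 ] -> [-37.32  11.86   0.51]
[0.6094 0.0108 0.076 ] -> [-37.33  11.85   3.41]
```

View pics/s5.png

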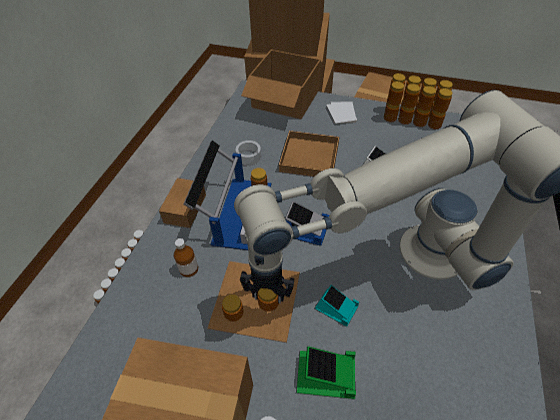

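Jar B is held at (267,298). Carrying it to the middle of the rail.

Call:
send_rows([
  [-4,1.3,0,0,0,0,0],
  [-9,2.9,0,0,0,0,0],
  [-15,4.8,0,0,0,0,0],
  [-21,6.7,0,0,0,0,0],
  [-27,8.6,0,0,0,0,0],
  [-33,10.5,0,0,0,0,0],
  [-37.3,11.85,0.3,0,0,0,0],
  [-37.3,11.85,0.3,0,0,0,0],
])

```text
time: 10.8
position: [0.6075, 0.0066, 0.1009]
tool_rot: [-0.002, 0.664, 0.748, -0.001]
wrist_force: [-0.7, 0.7, -2.1]
finger_gap: 0.665
```

Run:
```python
from h import *
a=press(0,0); go((*a,.105),(*a,.077))
snap('side','s6')
```

```text
t 10.8 pos [0.6075 0.0066 0.1009] gap 0.665 F [-0.7  0.7 -2.1] rv [-0.005 -0.001 -0.004]
[0.6094 0.0108 0.105 ] -> [ 0.39  0.24 -0.41]
[0.6094 0.0108 0.077 ] -> [0.39 0.25 2.39]
```

View pics/s6.png

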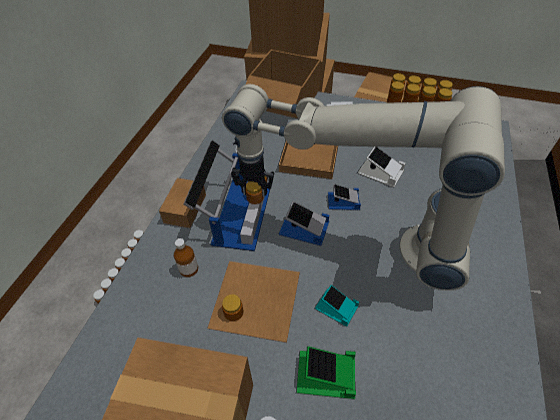

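Jar B is above the middle of the rail at (255,190). Lowering.

Call:
send_rows([
  [0.1,0.15,1,0,0,0,0],
  [0.1,0.15,2,0,0,0,0],
  [0.1,0.15,2.3,0,0,0,0],
  [0.1,0.15,2.3,0,0,0,0],
  [0.1,0.15,2.3,0,0,0,0],
])

```text
time: 11.48
position: [0.6095, 0.0115, 0.0819]
tool_rot: [-0.0, 0.662, 0.749, 0.001]
wrist_force: [1.1, 0.0, -0.9]
finger_gap: 0.662
```

Run:
```python
from h import *
a=press(0,0); go((*a,.077))
```

```text
t 11.47 pos [0.6095 0.0115 0.0819] gap 0.662 F [ 1.1  0.  -0.9] rv [ 0.001 -0.001  0.001]
[0.6094 0.0108 0.077 ] -> [-0.06 -0.02  0.49]
```

Call:
send_rows([
  [0,0,0.2,0,0,0,0],
  [0,0,0.4,0,0,0,0],
  [0,0,0.4,0,0,0,0],
])

```text
time: 11.85
position: [0.6093, 0.0112, 0.0773]
tool_rot: [-0.0, 0.662, 0.749, 0.0]
wrist_force: [-0.2, -0.8, -1.0]
finger_gap: 0.66
```

Call:
send_rows([
  [0,0,0.15,0,0,0,0],
  [0,0,0.15,0,0,0,0],
])

```text
time: 12.1
position: [0.6093, 0.0111, 0.0772]
tool_rot: [-0.0, 0.662, 0.749, 0.001]
wrist_force: [-4.7, 0.1, 4.5]
finger_gap: 0.663
```

Contact. Releasing.

Call:
send_rows([
  [0,0,-0.15,0,0,0,0],
  [0,0,-0.15,0,0,0,0.9],
  [0,0,-0.15,0,0,0,1],
  [0,0,-0.15,0,0,0,1],
  [0,0,-3.3,0,0,0,1],
  [0,0,-7,0,0,0,1],
  [0,0,-12,0,0,0,1],
  [0,0,-12,0,0,0,1],
])

```text
time: 13.1
position: [0.6113, 0.0111, 0.2021]
tool_rot: [0.003, 0.662, 0.749, 0.003]
wrist_force: [-0.3, -0.4, 1.0]
finger_gap: 1.0
```

Run:
```python
from h import *
go((.5496,.3832,.195),(.5496,.3832,.015))
snap('side','s7')
```

```text
t 13.1 pos [0.6113 0.0111 0.2021] gap 1.0 F [-0.3 -0.4  1. ] rv [0.01  0.001 0.001]
[0.5496 0.3832 0.195 ] -> [37.69 -1.56  0.67]
[0.5496 0.3832 0.015 ] -> [37.7  -1.74 18.67]
```

View pics/s7.png

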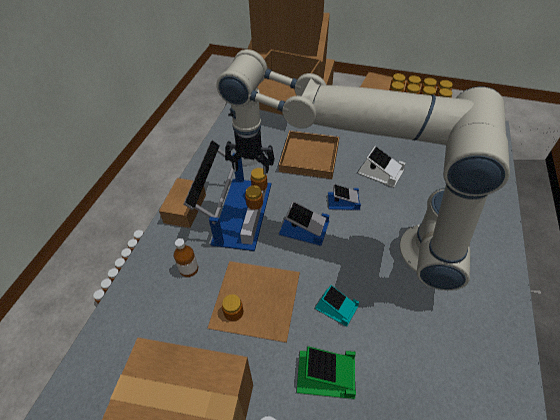

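Two jars stand on the rail at (258,178) and (254,197). Now jar A.

Call:
send_rows([
  [5,-0.2,0,0,0,0,1],
  [11,-0.4,0,0,0,0,1],
  [17,-0.7,0,0,0,0,1],
  [23,-0.9,0,0,0,0,1],
  [29,-1.2,0,0,0,0,1],
  [34,-1.4,0,0,0,0,1],
  [37.7,-1.5,0,0,0,0,1],
  [37.7,-1.5,0,0,0,0,1],
])

```text
time: 14.15
position: [0.5465, 0.3858, 0.1935]
tool_rot: [-0.001, 0.661, 0.751, -0.001]
wrist_force: [-0.4, -0.9, -0.3]
finger_gap: 1.001
```

Run:
```python
from h import *
go((.5496,.3832,.195),(.5496,.3832,.015))
```

```text
t 14.15 pos [0.5465 0.3858 0.1935] gap 1.001 F [-0.4 -0.9 -0.3] rv [-0.004  0.     0.004]
[0.5496 0.3832 0.195 ] -> [-0.3   0.27 -0.15]
[0.5496 0.3832 0.015 ] -> [-0.3   0.33 17.85]
```

Call:
send_rows([
  [-0.1,0.2,5,0,0,0,1],
  [-0.1,0.2,10,0,0,0,1],
  [-0.1,0.2,14,0,0,0,1],
  [-0.1,0.2,17.8,0,0,0,1],
  [-0.1,0.2,17.8,0,0,0,1],
  [-0.1,0.2,17.8,0,0,0,0],
  [-0.1,0.2,17.8,0,0,0,0],
  [-0.1,0.2,17.8,0,0,0,0],
])

```text
time: 15.15
position: [0.5518, 0.3836, 0.0215]
tool_rot: [0.0, 0.662, 0.749, 0.003]
wrist_force: [0.2, -0.1, 5.5]
finger_gap: 0.665
```

Call:
send_rows([
  [0,0,0,0,0,0,0],
  [0,0,0,0,0,0,0],
  [0,0,-3,0,0,0,0],
  [0,0,-6,0,0,0,0],
  [0,0,-9,0,0,0,0],
  [0,0,-9,0,0,0,0],
])

```text
time: 15.9
position: [0.5517, 0.3838, 0.1122]
tool_rot: [0.001, 0.662, 0.749, 0.004]
wrist_force: [0.3, -0.3, -1.7]
finger_gap: 0.659
```

Run:
```python
from h import *
a=press(0,0.085); go((*a,.105),(*a,.076))
snap('side','s8')
```

```text
t 15.9 pos [0.5517 0.3838 0.1122] gap 0.659 F [ 0.3 -0.3 -1.7] rv [ 0.006 -0.004  0.001]
[0.599  0.0952 0.105 ] -> [-29.23   1.14   0.62]
[0.599  0.0952 0.076 ] -> [-29.24   1.13   3.52]
```

View pics/s8.png

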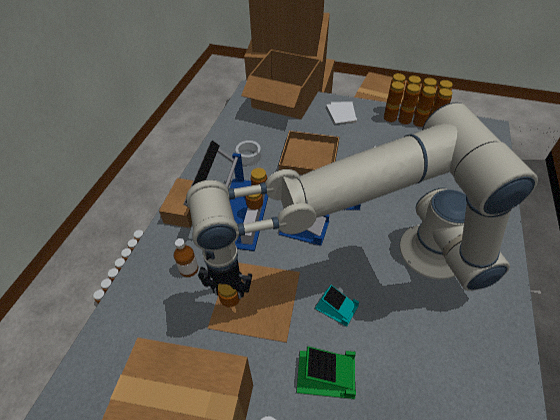

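Jar A is held. Carrying it to y = +85 mm on the rail.

Call:
send_rows([
  [-4,0.1,0,0,0,0,0],
  [-9,0.3,0,0,0,0,0],
  [-14,0.5,0,0,0,0,0],
  [-19,0.7,0,0,0,0,0],
  [-24,0.9,0,0,0,0,0],
  [-28,1.1,0.3,0,0,0,0],
  [-29.2,1.1,0.3,0,0,0,0],
  [-29.2,1.1,0.3,0,0,0,0],
])

```text
time: 16.95
position: [0.5964, 0.0941, 0.1034]
tool_rot: [-0.001, 0.663, 0.749, -0.0]
wrist_force: [-0.4, -0.5, -1.3]
finger_gap: 0.662
```

Call:
send_rows([
  [0,0,0,0,0,0,0],
  [0,0,1,0,0,0,0],
  [0,0,1.8,0,0,0,0],
  [0,0,1.8,0,0,0,0],
])

```text
time: 17.45
position: [0.5962, 0.0948, 0.0853]
tool_rot: [-0.001, 0.662, 0.749, -0.001]
wrist_force: [-0.4, -0.2, -2.2]
finger_gap: 0.664
```

Run:
```python
from h import *
a=press(0,0.085); go((*a,.078))
snap('side','s9')
```

```text
t 17.45 pos [0.5962 0.0948 0.0853] gap 0.664 F [-0.4 -0.2 -2.2] rv [-0.003 -0.001  0.001]
[0.599  0.0952 0.078 ] -> [0.   0.29 0.73]
```

View pics/s9.png

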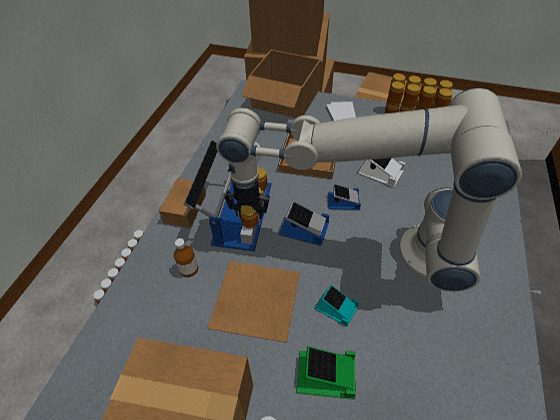

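Call:
send_rows([
  [0,0.25,0.2,0,0,0,0],
  [0,0.25,0.5,0,0,0,0],
  [0,0.25,0.65,0,0,0,0],
  [0,0.25,0.65,0,0,0,0],
])

```text
time: 18.0
position: [0.5994, 0.0946, 0.0802]
tool_rot: [-0.001, 0.662, 0.749, 0.0]
wrist_force: [-0.5, -0.5, -1.8]
finger_gap: 0.66
```

Call:
send_rows([
  [0,0,0.1,0,0,0,0],
  [0,0,0.15,0,0,0,0],
])

```text
time: 18.25
position: [0.5995, 0.0947, 0.079]
tool_rot: [-0.0, 0.662, 0.749, 0.0]
wrist_force: [0.8, -0.7, -1.9]
finger_gap: 0.664
```

Call:
send_rows([
  [0,0,0.1,0,0,0,0],
  [0,0,0.15,0,0,0,0],
])

```text
time: 18.5
position: [0.5996, 0.0946, 0.0785]
tool_rot: [-0.0, 0.662, 0.749, 0.001]
wrist_force: [-4.4, -0.9, 5.8]
finger_gap: 0.665
```

Call:
send_rows([
  [0,0,0.1,0,0,0,0],
  [0,0,0.1,0,0,0,0],
])

```text
time: 18.75
position: [0.5996, 0.0947, 0.0785]
tool_rot: [0.0, 0.662, 0.749, 0.001]
wrist_force: [-5.6, -1.2, 8.8]
finger_gap: 0.658
```

Call:
send_rows([
  [0,0,-0.2,0,0,0,0],
  [0,0,-0.2,0,0,0,0.9],
  [0,0,-0.2,0,0,0,1],
  [0,0,-0.2,0,0,0,1],
  [0,0,-3.3,0,0,0,1],
  [0,0,-7,0,0,0,1],
  [0,0,-12,0,0,0,1],
  [0,-6,-12,0,0,0,1],
])

```text
time: 19.75
position: [0.5441, 0.0875, 0.2008]
tool_rot: [0.002, 0.662, 0.749, 0.003]
wrist_force: [-1.2, 0.0, 0.5]
finger_gap: 1.0
```

Call:
send_rows([
  [0,-6,0,0,0,0,0.5],
  [4,-11,0,0,0,0,0],
  [10,-13,0,0,0,0,0],
  [16,-13,0,0,0,0,0],
  [20,-13,0,0,0,0,0],
  [20,-13,0,0,0,0,0],
])

```text
time: 20.5
position: [0.3855, 0.2718, 0.1964]
tool_rot: [-0.001, 0.661, 0.751, 0.0]
wrist_force: [0.2, -0.2, 0.4]
finger_gap: -0.007
```

Run:
```python
from h import *
go((.452,.022,.11))
im=snap('top','t10');snap('side','s10')
cv2.imwrite('pics/t10c.png',cv2.resize(im[80:270,220:460,::-1],None,fx=3.3,fy=3.15,interpolation=cv2.INTER_CUBIC))
for c in('top','side'): print(c,[(np.round(d['xyz'],3).tolist(),round(d['p'],2)) for d in r.search_frame(c,'jar1')])
```

```text
t 20.5 pos [0.3855 0.2718 0.1964] gap -0.007 F [ 0.2 -0.2  0.4] rv [-0.001 -0.001  0.005]
[0.452 0.022 0.11 ] -> [-25.64   3.43   8.6 ]
top [([0.612, -0.076, 0.123], 0.81), ([0.59, 0.094, 0.13], 0.64)]
side [([0.603, 0.026, 0.117], 0.74), ([0.592, 0.111, 0.114], 0.72), ([0.609, -0.056, 0.117], 0.66)]
```

View pics/t10c.png

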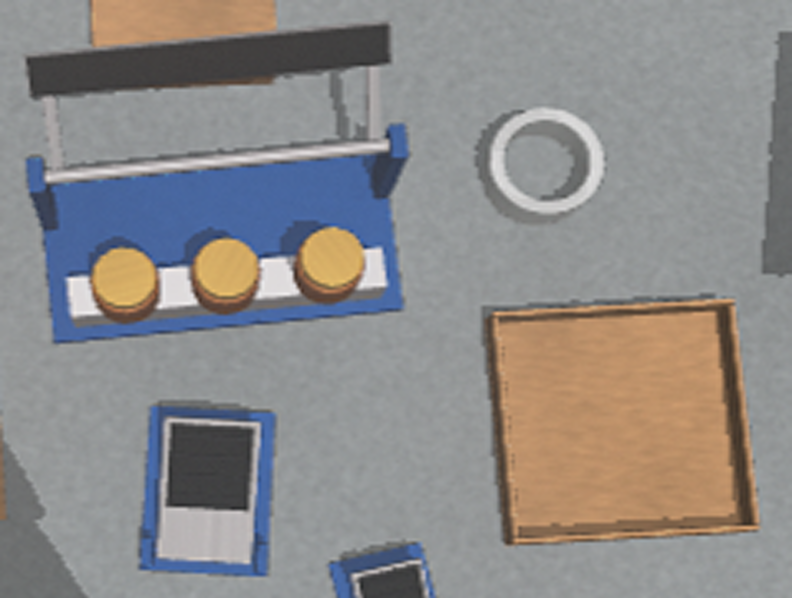

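View pics/s10.png

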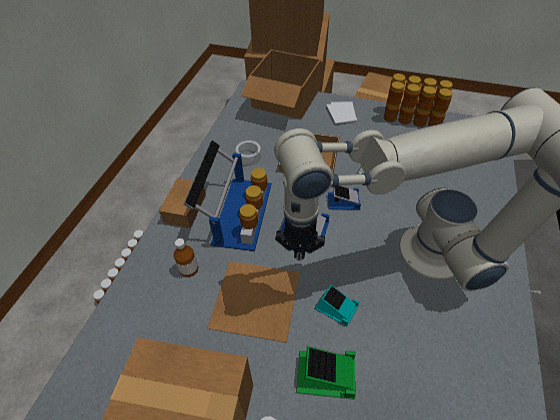

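The top crop shows three jars upright on the rail; they look centred, so I'll check numerically.

Run:
```python
from h import *
im=cv2.imread('pics/t10.png');hsv=cv2.cvtColor(im,cv2.COLOR_BGR2HSV)
m=cv2.inRange(hsv,(16,125,180),(28,255,255))
n,l,st,ce=cv2.connectedComponentsWithStats(m)
c,s=np.cos(PY),np.sin(PY)
for i in range(1,n):
    if st[i,4]>100:
        X=ray('top',*ce[i],.126)[:2]; d=X-PO
        if X[0]>.5 and abs(X[1])<.2: print(st[i],X,'press',c*d[0]+s*d[1],-s*d[0]+c*d[1])
```

```text
[311 153  19  18 255] [ 0.61774898 -0.07324289] press -0.0019831110759179673 -0.08443328981498896
[279 156  19  18 258] [0.60683896 0.01270316] press -0.002309298466417032 0.0022018375535769546
[248 159  19  18 266] [0.59731974 0.09505354] press -0.0016944638100826245 0.08509830180043233
```

All three jars are within 3 mm of centre. Next I press the pedal with the fingers shut.

Call:
send_rows([
  [-5,0.7,0,0,0,0,0],
  [-11,1.5,0,0,0,0,0],
  [-17,2.3,1,0,0,0,0],
  [-22,3,3,0,0,0,0],
  [-25.6,3.4,6,0,0,0,0],
  [-25.6,3.4,8.6,0,0,0,0],
  [-25.6,3.4,8.6,0,0,0,0],
])

```text
time: 21.58
position: [0.4501, 0.0184, 0.1083]
tool_rot: [-0.002, 0.663, 0.748, -0.001]
wrist_force: [0.2, 2.0, -0.8]
finger_gap: -0.003
```

Run:
```python
from h import *
go((.452,.022,.09),(.452,.022,.042))
snap('top','t11');snap('side','s11')
```

```text
t 21.57 pos [0.4501 0.0184 0.1083] gap -0.003 F [ 0.2  2.  -0.8] rv [-0.004 -0.002 -0.003]
[0.452 0.022 0.09 ] -> [0.33 0.24 1.83]
[0.452 0.022 0.042] -> [0.32 0.26 6.63]
```

View pics/s11.png

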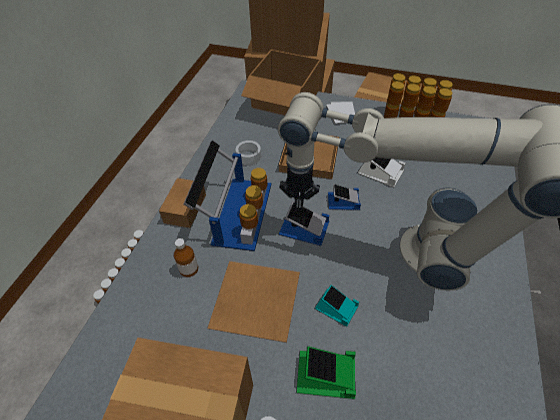

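The shut fingers are above the tread at (300,205). I'll press slowly.

Call:
send_rows([
  [0.1,0.2,1.5,0,0,0,0],
  [0.1,0.2,3,0,0,0,0],
  [0.1,0.2,3.7,0,0,0,0],
  [0.1,0.2,4.1,0,0,0,0],
  [0.1,0.2,4.5,0,0,0,0],
  [0.1,0.2,4.9,0,0,0,0],
  [0.1,0.2,5.3,0,0,0,0],
  [0.1,0.2,5.5,0,0,0,0],
])

```text
time: 22.68
position: [0.4556, 0.0213, 0.0577]
tool_rot: [0.002, 0.662, 0.749, 0.002]
wrist_force: [3.5, 0.6, 8.4]
finger_gap: 0.007
```

Call:
send_rows([
  [0,0,0.2,0,0,0,0],
  [0,0,0.4,0,0,0,0],
  [0,0,0.6,0,0,0,0],
  [0,0,0.8,0,0,0,0],
  [0,0,1,0,0,0,0],
])

```text
time: 23.3
position: [0.4561, 0.0213, 0.0482]
tool_rot: [0.003, 0.662, 0.749, 0.003]
wrist_force: [4.2, 0.8, 7.4]
finger_gap: -0.002
```

Run:
```python
from h import *
go((.452,.022,.042))
snap('side','s12')
```

```text
t 23.3 pos [0.4561 0.0213 0.0482] gap -0.002 F [4.2 0.8 7.4] rv [0.008 0.    0.001]
[0.452 0.022 0.042] -> [ 0.12 -0.41  0.61]
```

View pics/s12.png

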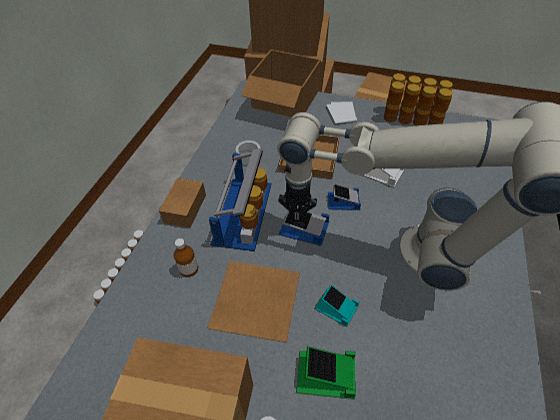

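The bar is swinging over at (245,185), so this is the right pedal. Continuing to the stop.

Call:
send_rows([
  [0,0,0.2,0,0,0,0],
  [0,0,0.4,0,0,0,0],
  [0,0,0.6,0,0,0,0],
  [0,0,0.8,0,0,0,0],
])

```text
time: 23.85
position: [0.4568, 0.0213, 0.0426]
tool_rot: [0.003, 0.662, 0.749, 0.003]
wrist_force: [-4.2, -0.2, 27.1]
finger_gap: -0.002
```

Call:
send_rows([
  [0,0,0.2,0,0,0,0],
  [0,0,0.3,0,0,0,0],
  [0,0,0.3,0,0,0,0],
])

```text
time: 24.22
position: [0.4569, 0.0213, 0.0424]
tool_rot: [0.004, 0.662, 0.749, 0.004]
wrist_force: [-9.5, 0.4, 35.7]
finger_gap: -0.002
```

It is on the stop: z has stalled while the force rises. I'll ease off slightly and hold.

Call:
send_rows([
  [0,0,-0.3,0,0,0,0],
  [0,0,-0.3,0,0,0,0],
  [0,0,-0.3,0,0,0,0],
  [0,0,-0.3,0,0,0,0],
  [0,0,-0.3,0,0,0,0],
  [0,0,-0.3,0,0,0,0],
  [0,0,-0.3,0,0,0,0],
  [0,0,-0.3,0,0,0,0],
])

```text
time: 25.22
position: [0.4567, 0.0213, 0.0428]
tool_rot: [0.003, 0.662, 0.749, 0.003]
wrist_force: [-2.6, 0.4, 20.9]
finger_gap: 0.001
```

Run:
```python
from h import *
go((.452,.022,.042))
snap('side','s13')
```

```text
t 25.23 pos [0.4567 0.0213 0.0428] gap 0.001 F [-2.6  0.4 20.9] rv [0.009 0.    0.001]
[0.452 0.022 0.042] -> [ 0.13 -0.46  0.08]
```

View pics/s13.png

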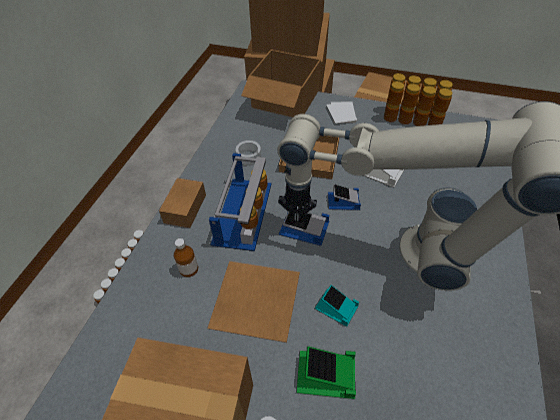

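The bar lies on the lids at (245,190) with a 21 N push, which is on the stop. I'll hold a moment more, then let the pedal rise gently.

Call:
send_rows([
  [0,0,0.1,0,0,0,0],
  [0,0,0.1,0,0,0,0],
  [0,0,0.1,0,0,0,0],
  [0,0,0.1,0,0,0,0],
  [0,0,-0.4,0,0,0,0],
  [0,0,-0.9,0,0,0,0],
  [0,0,-1.4,0,0,0,0],
  [0,0,-1.9,0,0,0,0],
])

```text
time: 26.28
position: [0.4538, 0.0214, 0.0576]
tool_rot: [0.0, 0.662, 0.749, 0.001]
wrist_force: [-1.9, 1.0, 5.0]
finger_gap: 0.005
```

Call:
send_rows([
  [0,0,-0.5,0,0,0,0],
  [0,0,-1,0,0,0,0],
  [0,0,-1.5,0,0,0,0],
  [0,0,-2.5,0,0,0,0],
  [0,0,-5,0,0,0,0.3],
  [0,0,-10,0,0,0,1],
  [0,0,-13,0,0,0,1],
  [0,0,-13,0,0,0,1],
])

```text
time: 27.28
position: [0.4551, 0.021, 0.1897]
tool_rot: [0.002, 0.662, 0.749, 0.002]
wrist_force: [0.4, -0.0, -0.2]
finger_gap: 0.849
```

Call:
send_rows([
  [5,-2,0,0,0,0,1],
  [10,-4,0,0,0,0,1],
  [16,-6,0,0,0,0,1],
  [22,-6,0,0,0,0,1],
  [26,-6,0,0,0,0,1],
  [26,-6,0,0,0,0,1],
])

```text
time: 28.02
position: [0.3609, 0.2737, 0.1847]
tool_rot: [-0.001, 0.661, 0.751, -0.001]
wrist_force: [-0.2, 0.0, -0.2]
finger_gap: 1.001
```

Run:
```python
from h import *
go()
im=snap('top','t14')
cv2.imwrite('pics/t14c.png',cv2.resize(im[80:270,220:460,::-1],None,fx=3.3,fy=3.15,interpolation=cv2.INTER_CUBIC))
hsv=cv2.cvtColor(im,cv2.COLOR_RGB2HSV)
m=cv2.inRange(hsv,(16,125,180),(28,255,255))
n,l,st,ce=cv2.connectedComponentsWithStats(m)
c,s=np.cos(PY),np.sin(PY)
for i in range(1,n):
    if st[i,4]>100:
        X=ray('top',*ce[i],.126)[:2]; d=X-PO
        if X[0]>.5 and abs(X[1])<.2: print(st[i],X,'press',c*d[0]+s*d[1],-s*d[0]+c*d[1])
```

```text
t 28.02 pos [0.3609 0.2737 0.1847] gap 1.001 F [-0.2  0.  -0.2] rv [-0.002 -0.     0.005]
[311 153  19  18 255] [ 0.61774898 -0.07324289] press -0.0019831110759179673 -0.08443328981498896
[279 156  19  18 258] [0.60683896 0.01270316] press -0.002309298466417032 0.0022018375535769546
[248 159  19  18 267] [0.59728608 0.09496495] press -0.0017387027785236448 0.08501448324523432
```

View pics/t14c.png

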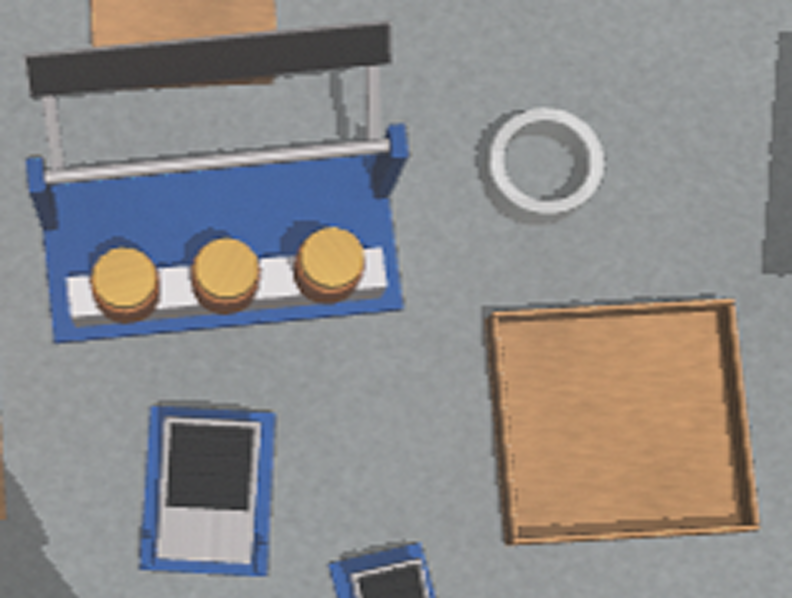

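The bar is folded back, the pedal is up and the jars have not moved. Next I'll measure the tray from its rim corners.

Run:
```python
from h import *
P=np.array([ray('top',(x+.5)/3.3-.5+220,(y+.5)/3.15-.5+80,.04) for x,y in((490,311),(733,299),(759,529),(511,544))])
print(P,P.mean(0),[np.linalg.norm(P[i]-P[(i+1)%4]) for i in range(4)])
d=P[0]+P[1]-P[2]-P[3];e=P[0]+P[3]-P[1]-P[2]
print(np.arctan2(d[1],d[0]),np.arctan2(e[1],e[0])-np.pi/2)
a=press(-.002,-.085); go((*a,.2),(*a,.078))
```

```text
[[ 0.59135026 -0.21700982  0.04      ]
 [ 0.60640331 -0.42696052  0.04      ]
 [ 0.39905014 -0.44279164  0.04      ]
 [ 0.38199185 -0.23302467  0.04      ]] [ 0.49469889 -0.32994666  0.04      ] [np.float64(0.21048964717188992), np.float64(0.20795663012065135), np.float64(0.21045941642646998), np.float64(0.20997003639265333)]
0.07627384512969683 0.07635823929212848
t 28.07 pos [0.3614 0.2723 0.185 ] gap 0.996 F [ 0.3 -0.4 -1.3] rv [-0.002  0.     0.003]
[ 0.6178 -0.0738  0.2   ] -> [-37.55  21.1   -1.53]
[ 0.6178 -0.0738  0.078 ] -> [-37.55  21.13  10.67]
```

Tray centre is at (0.495, -0.330), yaw 0.076, and the sides measure 208–210 mm, as given. My plan is to place three jars along the tray's y at -62, 0 and +62 mm, staggered ±15 mm in x. That keeps the jaws clear of the walls. Picking the right-most jar first.

Call:
send_rows([
  [-5,2.8,-0.5,0,0,0,1],
  [-10,5.6,-1,0,0,0,1],
  [-15,8.4,-1.5,0,0,0,1],
  [-20,11.2,-1.5,0,0,0,1],
  [-25,14,-1.5,0,0,0,1],
  [-30,16.9,-1.5,0,0,0,1],
  [-35,19.7,-1.5,0,0,0,1],
  [-37.55,21.1,-1.5,0,0,0,1],
])

```text
time: 29.08
position: [0.6176, -0.0797, 0.1997]
tool_rot: [-0.001, 0.664, 0.748, -0.001]
wrist_force: [-0.2, 0.1, -0.8]
finger_gap: 0.999
```

Call:
send_rows([
  [0,0,0,0,0,0,1],
  [0,0,0,0,0,0,1],
])

```text
time: 29.32
position: [0.6167, -0.0757, 0.2008]
tool_rot: [-0.001, 0.663, 0.749, 0.0]
wrist_force: [0.1, 0.5, 0.5]
finger_gap: 1.004
```

Run:
```python
from h import *
a=press(-.002,-.085); go((*a,.078))
```

```text
t 29.32 pos [ 0.6167 -0.0757  0.2008] gap 1.004 F [0.1 0.5 0.5] rv [-0.001 -0.001 -0.001]
[ 0.6178 -0.0738  0.078 ] -> [ 0.15  0.14 12.28]
```

Call:
send_rows([
  [0.1,0.1,5,0,0,0,1],
  [0.1,0.1,9,0,0,0,1],
  [0.1,0.1,12.3,0,0,0,1],
  [0.1,0.1,12.3,0,0,0,1],
  [0.1,0.1,12.3,0,0,0,0],
  [0.1,0.1,12.3,0,0,0,0],
  [0.1,0.1,12.3,0,0,0,0],
  [0.1,0.1,12.3,0,0,0,0],
])

```text
time: 30.32
position: [0.6198, -0.0739, 0.0817]
tool_rot: [0.002, 0.662, 0.749, 0.002]
wrist_force: [-0.0, 0.5, 6.1]
finger_gap: 0.664
```

Call:
send_rows([
  [0,0,0,0,0,0,0],
  [0,0,-1.5,0,0,0,0],
  [0,0,-3,0,0,0,0],
  [0,0,-3,0,0,0,0],
])

```text
time: 30.82
position: [0.6194, -0.074, 0.1109]
tool_rot: [0.001, 0.662, 0.749, 0.001]
wrist_force: [0.1, -0.9, -0.6]
finger_gap: 0.659
```

```bash
cat >> h.py <<'E'
TC=np.array([.4947,-.3299]);TY=.0763
def tray(x,y):
    c,s=np.cos(TY),np.sin(TY); return TC+np.array([c*x-s*y,s*x+c*y])
E
python3 - <<'E'
from h import *
a=tray(-.015,-.062); go((*a,.11),(*a,.025))
snap('top','t15')
E
```

```text
t 30.82 pos [ 0.6194 -0.074   0.1109] gap 0.659 F [ 0.1 -0.9 -0.6] rv [0.004 0.    0.   ]
[ 0.4845 -0.3929  0.11  ] -> [-29.99 -17.3    0.03]
[ 0.4845 -0.3929  0.025 ] -> [-29.99 -17.33   8.53]
```

View pics/t15.png

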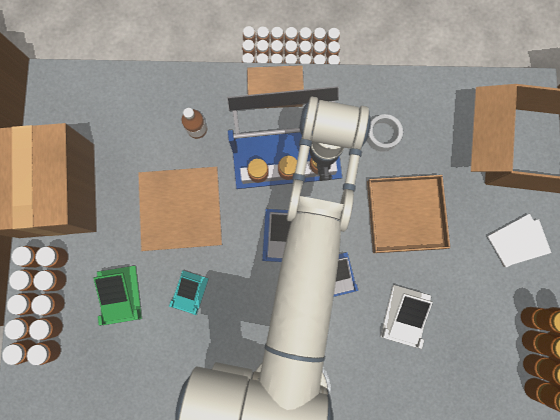

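The tray is unmoved at (410,213). Carrying.

Call:
send_rows([
  [-3,-1.7,0,0,0,0,0],
  [-8,-4.6,0,0,0,0,0],
  [-13,-7.5,0,0,0,0,0],
  [-18,-10.4,0,0,0,0,0],
  [-23,-13.3,0,0,0,0,0],
  [-27,-15.6,0,0,0,0,0],
  [-30,-17.3,0,0,0,0,0],
  [-30,-17.3,0,0,0,0,0],
])

```text
time: 31.88
position: [0.4817, -0.3949, 0.1069]
tool_rot: [-0.001, 0.664, 0.748, 0.0]
wrist_force: [-0.8, 1.8, -1.9]
finger_gap: 0.661
```

Call:
send_rows([
  [0,0,0,0,0,0,0],
  [0,0,0,0,0,0,0],
])

```text
time: 32.12
position: [0.4839, -0.3917, 0.1078]
tool_rot: [-0.001, 0.662, 0.75, 0.0]
wrist_force: [0.0, -0.3, -1.4]
finger_gap: 0.661
```

Run:
```python
from h import *
a=tray(-.015,-.062); go((*a,.11),(*a,.03))
snap('top','t16');snap('side','s16')
```

```text
t 32.12 pos [ 0.4839 -0.3917  0.1078] gap 0.661 F [ 0.  -0.3 -1.4] rv [-0.    -0.002  0.002]
[ 0.4845 -0.3929  0.11  ] -> [-0.12  0.04 -0.22]
[ 0.4845 -0.3929  0.03  ] -> [-0.13  0.04  7.78]
```

View pics/t16.png

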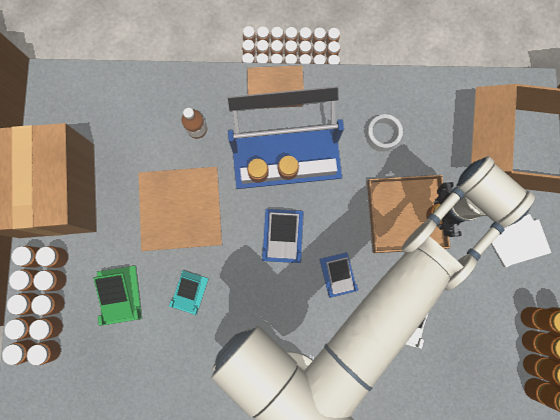

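View pics/s16.png

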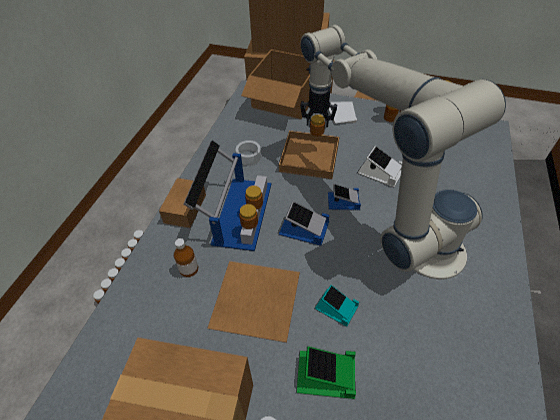

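The tray is unmoved and the jar hangs over its far-right part at (318,122) in the side view. Lowering.

Call:
send_rows([
  [0,0,2,0,0,0,0],
  [0,0,4,0,0,0,0],
  [0,0,6,0,0,0,0],
  [0,0,7.5,0,0,0,0],
  [0,0,7.8,0,0,0,0],
  [0,0,7.8,0,0,0,0],
])

```text
time: 32.98
position: [0.4835, -0.3928, 0.0301]
tool_rot: [-0.0, 0.662, 0.749, 0.0]
wrist_force: [-0.3, 0.3, -2.3]
finger_gap: 0.658
```

Call:
send_rows([
  [0,0,0.2,0,0,0,0],
  [0,0,0.4,0,0,0,0],
  [0,0,0.4,0,0,0,0],
])

```text
time: 33.35
position: [0.4838, -0.393, 0.0267]
tool_rot: [0.0, 0.662, 0.749, 0.0]
wrist_force: [1.2, -0.8, 0.3]
finger_gap: 0.66
```

Call:
send_rows([
  [0,0,0.15,0,0,0,0],
  [0,0,0.2,0,0,0,0],
])

```text
time: 33.6
position: [0.4838, -0.3931, 0.0267]
tool_rot: [0.001, 0.662, 0.749, 0.0]
wrist_force: [-4.6, 2.9, 10.6]
finger_gap: 0.661
```

Contact. Releasing.

Call:
send_rows([
  [0,0,-0.2,0,0,0,0],
  [0,0,-0.2,0,0,0,0.9],
  [0,0,-0.2,0,0,0,1],
  [0,0,-0.2,0,0,0,1],
  [0,0,-4,0,0,0,1],
  [0,0,-9,0,0,0,1],
  [0,0,-14,0,0,0,1],
  [0,0,-17,0,0,0,1],
])

```text
time: 34.6
position: [0.4839, -0.3933, 0.1976]
tool_rot: [0.002, 0.662, 0.749, 0.0]
wrist_force: [-1.0, -1.0, -0.1]
finger_gap: 1.005
```

Run:
```python
from h import *
a=press(-.002,.001); go((*a,.2),(*a,.078))
```

```text
t 34.6 pos [ 0.4839 -0.3933  0.1976] gap 1.005 F [-1.  -1.  -0.1] rv [0.003 0.002 0.001]
[0.6073 0.0115 0.2   ] -> [38.66 17.21 -0.28]
[0.6073 0.0115 0.078 ] -> [38.69 17.18 11.92]
```

Call:
send_rows([
  [5,2.2,0,0,0,0,1],
  [10.5,4.7,0,0,0,0,1],
  [16,7.1,0,0,0,0,1],
  [21.5,9.6,0,0,0,0,1],
  [27,12,0,0,0,0,1],
  [32.5,14.5,0,0,0,0,1],
  [36.5,16.2,0,0,0,0,1],
  [38.65,17.2,0,0,0,0,1],
])

```text
time: 35.6
position: [0.607, 0.0144, 0.1941]
tool_rot: [-0.001, 0.661, 0.75, 0.0]
wrist_force: [0.6, -0.7, 0.2]
finger_gap: 1.001
```

Call:
send_rows([
  [0,0,0,0,0,0,1],
  [0,0,0,0,0,0,1],
])

```text
time: 35.85
position: [0.6066, 0.0112, 0.1942]
tool_rot: [-0.0, 0.662, 0.749, 0.0]
wrist_force: [0.4, -0.5, 0.2]
finger_gap: 0.998
```

Run:
```python
from h import *
a=press(-.002,.001); go((*a,.078))
snap('top','t17')
```

```text
t 35.85 pos [0.6066 0.0112 0.1942] gap 0.998 F [ 0.4 -0.5  0.2] rv [-0.    -0.001  0.   ]
[0.6073 0.0115 0.078 ] -> [ 0.02  0.08 11.62]
```

View pics/t17.png

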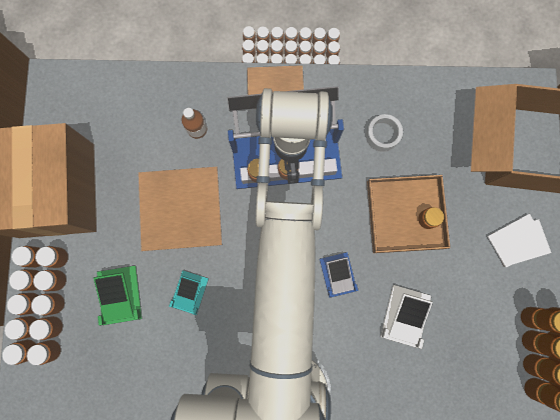

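The first jar stands in the tray at (432,216). Picking the middle one.

Call:
send_rows([
  [0,0.05,5,0,0,0,1],
  [0,0.05,9,0,0,0,1],
  [0,0.05,11.6,0,0,0,1],
  [0,0.05,11.6,0,0,0,1],
  [0,0.05,11.6,0,0,0,0],
  [0,0.05,11.6,0,0,0,0],
  [0,0.05,11.6,0,0,0,0],
  [0,0.05,11.6,0,0,0,0],
])

```text
time: 36.9
position: [0.6086, 0.0117, 0.0812]
tool_rot: [0.002, 0.662, 0.749, 0.002]
wrist_force: [0.1, -1.7, 6.2]
finger_gap: 0.659
```

Call:
send_rows([
  [0,0,0,0,0,0,0],
  [0,0,-1.5,0,0,0,0],
  [0,0,-4,0,0,0,0],
  [0,0,-6,0,0,0,0],
  [0,0,-6,0,0,0,0],
])

```text
time: 37.52
position: [0.6083, 0.012, 0.1412]
tool_rot: [0.001, 0.662, 0.749, 0.002]
wrist_force: [-0.7, 0.8, -1.2]
finger_gap: 0.659
```

Run:
```python
from h import *
a=tray(.015,0); go((*a,.12),(*a,.025))
```

```text
t 37.52 pos [0.6083 0.012  0.1412] gap 0.659 F [-0.7  0.8 -1.2] rv [ 0.004 -0.     0.001]
[ 0.5097 -0.3288  0.12  ] -> [-32.6  -13.98   2.05]
[ 0.5097 -0.3288  0.025 ] -> [-32.61 -14.02  11.55]
```

Call:
send_rows([
  [-3,-1.3,0,0,0,0,0],
  [-8,-3.4,0,0,0,0,0],
  [-13,-5.6,0,0,0,0,0],
  [-18,-7.7,0,0,0,0,0],
  [-23,-9.9,0,0,0,0,0],
  [-28,-12,1,0,0,0,0],
  [-32.6,-14,1,0,0,0,0],
  [-32.6,-14,1,0,0,0,0],
])

```text
time: 38.52
position: [0.5062, -0.3317, 0.1262]
tool_rot: [-0.002, 0.664, 0.748, -0.0]
wrist_force: [0.4, -0.1, -1.4]
finger_gap: 0.659
```

Call:
send_rows([
  [0,0,0,0,0,0,0],
  [0,0,0,0,0,0,0],
])

```text
time: 38.78
position: [0.5087, -0.3275, 0.1278]
tool_rot: [-0.001, 0.662, 0.75, 0.001]
wrist_force: [-0.3, 0.1, -1.3]
finger_gap: 0.661
```

Run:
```python
from h import *
a=tray(.015,0); go((*a,.03))
snap('top','t18');snap('side','s18')
```

```text
t 38.77 pos [ 0.5087 -0.3275  0.1278] gap 0.661 F [-0.3  0.1 -1.3] rv [-0.    -0.002  0.002]
[ 0.5097 -0.3288  0.03  ] -> [-0.16  0.08  9.78]
```

View pics/t18.png

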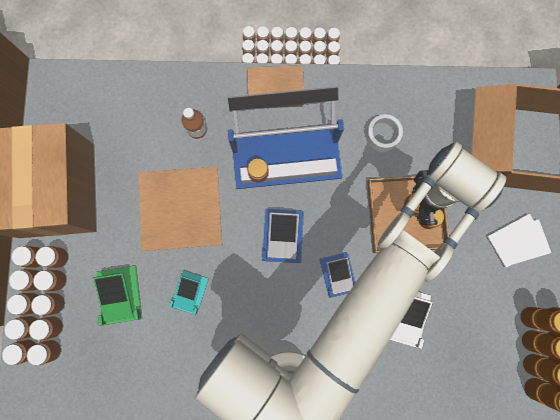

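View pics/s18.png

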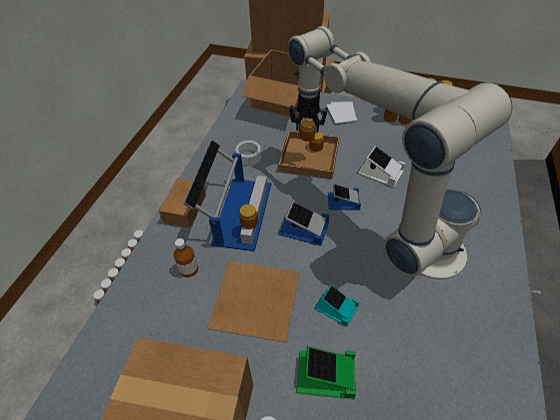

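The tray has not moved, and the jar hangs beside the first one at (308,128) in the side view. Lowering.

Call:
send_rows([
  [0,0,2,0,0,0,0],
  [0,0.05,4,0,0,0,0],
  [0,0.05,6,0,0,0,0],
  [0,0.05,8,0,0,0,0],
  [0,0.05,9.5,0,0,0,0],
  [0,0.05,10.1,0,0,0,0],
  [0,0.05,10.1,0,0,0,0],
])

```text
time: 39.75
position: [0.5089, -0.3288, 0.0273]
tool_rot: [-0.0, 0.662, 0.749, 0.0]
wrist_force: [-0.0, -0.1, -1.0]
finger_gap: 0.655
```

Call:
send_rows([
  [0,0,0.2,0,0,0,0],
  [0,0,0.2,0,0,0,0],
])

```text
time: 40.0
position: [0.5093, -0.3291, 0.0262]
tool_rot: [0.001, 0.662, 0.749, 0.0]
wrist_force: [0.2, 0.1, 2.6]
finger_gap: 0.66
```

Contact (2.6 N). Releasing.

Call:
send_rows([
  [0,0,0,0,0,0,0],
  [0,0,0,0,0,0,0.9],
  [0,0,0,0,0,0,1],
  [0,0,0,0,0,0,1],
  [0,0,-4,0,0,0,1],
  [0,0,-9,0,0,0,1],
  [0,0,-14,0,0,0,1],
  [0,0,-17,0,0,0,1],
])

```text
time: 41.0
position: [0.5093, -0.3291, 0.1985]
tool_rot: [0.002, 0.662, 0.749, 0.001]
wrist_force: [0.7, 0.7, -0.3]
finger_gap: 1.002
```

Run:
```python
from h import *
a=press(-.002,.085); go((*a,.2),(*a,.078))
```

```text
t 41.0 pos [ 0.5093 -0.3291  0.1985] gap 1.002 F [ 0.7  0.7 -0.3] rv [0.003 0.002 0.   ]
[0.597  0.0949 0.2   ] -> [41.01 13.91 -0.18]
[0.597  0.0949 0.078 ] -> [41.03 13.88 12.02]
```

Call:
send_rows([
  [5.3,1.8,0,0,0,0,1],
  [11,3.7,0,0,0,0,1],
  [16.7,5.7,0,0,0,0,1],
  [22.5,7.6,0,0,0,0,1],
  [28,9.5,0,0,0,0,1],
  [33.7,11.4,0,0,0,0,1],
  [38.5,13.1,0,0,0,0,1],
  [41,13.9,0,0,0,0,1],
])

```text
time: 42.0
position: [0.5964, 0.0981, 0.195]
tool_rot: [-0.001, 0.661, 0.75, 0.0]
wrist_force: [0.1, -0.8, -0.0]
finger_gap: 1.0
```

Call:
send_rows([
  [0,0,0,0,0,0,1],
  [0,0,0,0,0,0,1],
])

```text
time: 42.25
position: [0.5963, 0.0946, 0.1952]
tool_rot: [-0.0, 0.662, 0.749, -0.0]
wrist_force: [0.4, 0.1, -0.3]
finger_gap: 0.997
```

Run:
```python
from h import *
a=press(-.002,.085); go((*a,.078))
snap('top','t19')
```

```text
t 42.25 pos [0.5963 0.0946 0.1952] gap 0.997 F [ 0.4  0.1 -0.3] rv [-0. -0.  0.]
[0.597  0.0949 0.078 ] -> [ 0.02  0.08 11.72]
```

View pics/t19.png

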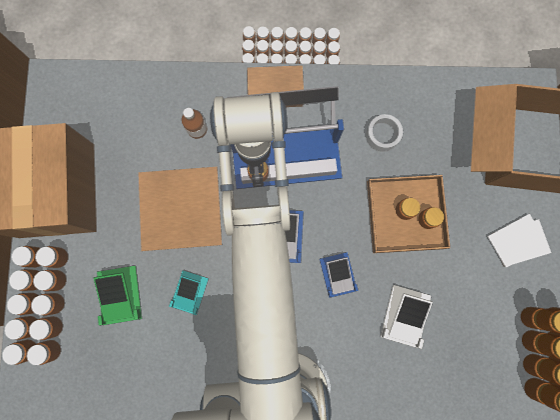

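Two jars now stand in the tray at (408,208) and (432,217). Picking the last one.

Call:
send_rows([
  [0,0.05,5,0,0,0,1],
  [0,0.05,9,0,0,0,1],
  [0,0.05,11.7,0,0,0,1],
  [0,0.05,11.7,0,0,0,1],
  [0,0.05,11.7,0,0,0,0],
  [0,0.05,11.7,0,0,0,0],
  [0,0.05,11.7,0,0,0,0],
  [0,0.05,11.7,0,0,0,0],
])

```text
time: 43.3
position: [0.5983, 0.0952, 0.0815]
tool_rot: [0.001, 0.662, 0.749, 0.002]
wrist_force: [0.3, -1.4, 6.6]
finger_gap: 0.661
```

Call:
send_rows([
  [0,0,0,0,0,0,0],
  [0,0,-1.5,0,0,0,0],
  [0,0,-4,0,0,0,0],
  [0,0,-6,0,0,0,0],
  [0,0,-6,0,0,0,0],
])

```text
time: 43.92
position: [0.598, 0.0955, 0.1413]
tool_rot: [0.001, 0.662, 0.749, 0.002]
wrist_force: [-0.3, -0.2, -1.5]
finger_gap: 0.658
```

Run:
```python
from h import *
a=tray(-.015,.062); go((*a,.13),(*a,.025))
```

```text
t 43.92 pos [0.598  0.0955 0.1413] gap 0.658 F [-0.3 -0.2 -1.5] rv [ 0.004 -0.001  0.001]
[ 0.475  -0.2692  0.13  ] -> [-34.69 -16.69   1.02]
[ 0.475  -0.2692  0.025 ] -> [-34.7  -16.74  11.52]
```

Call:
send_rows([
  [-3,-1.4,0,0,0,0,0],
  [-8,-3.8,0,0,0,0,0],
  [-13,-6.3,0,0,0,0,0],
  [-18,-8.7,0,0,0,0,0],
  [-23,-11.1,0,0,0,0,0],
  [-28,-13.5,0.5,0,0,0,0],
  [-33,-15.9,1,0,0,0,0],
  [-34.7,-16.7,1,0,0,0,0],
])

```text
time: 44.92
position: [0.4718, -0.2718, 0.1263]
tool_rot: [-0.002, 0.664, 0.748, -0.0]
wrist_force: [0.4, 0.6, -2.0]
finger_gap: 0.659
```

Call:
send_rows([
  [0,0,0,0,0,0,0],
  [0,0,0,0,0,0,0],
])

```text
time: 45.18
position: [0.4742, -0.2684, 0.1279]
tool_rot: [-0.001, 0.662, 0.75, 0.001]
wrist_force: [-0.0, -0.3, -2.0]
finger_gap: 0.66
```

Run:
```python
from h import *
a=tray(-.015,.062); go((*a,.03))
snap('top','t20');snap('side','s20')
```

```text
t 45.17 pos [ 0.4742 -0.2684  0.1279] gap 0.66 F [-0.  -0.3 -2. ] rv [ 0.    -0.002  0.002]
[ 0.475  -0.2692  0.03  ] -> [-0.11  0.07  9.79]
```

View pics/t20.png

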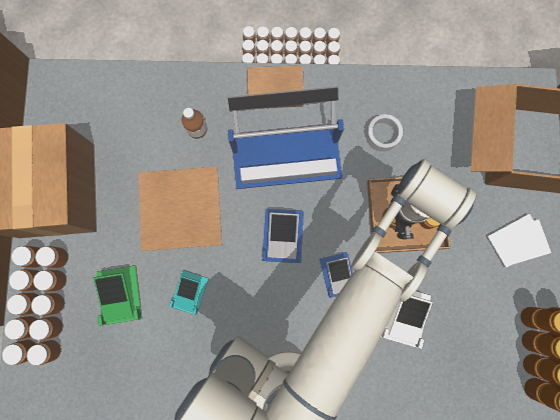

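View pics/s20.png

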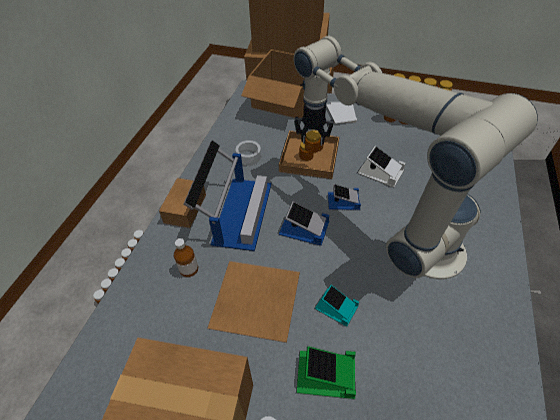

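The tray edges are where they were, and the last jar is over the free left part. Lowering.

Call:
send_rows([
  [0,0,2,0,0,0,0],
  [0,0.05,4,0,0,0,0],
  [0,0.05,6,0,0,0,0],
  [0,0.05,8,0,0,0,0],
  [0,0.05,9.5,0,0,0,0],
  [0,0.05,10.1,0,0,0,0],
  [0,0.05,10.1,0,0,0,0],
])

```text
time: 46.15
position: [0.4744, -0.2696, 0.0274]
tool_rot: [-0.0, 0.662, 0.749, 0.0]
wrist_force: [1.0, 0.5, -1.7]
finger_gap: 0.663
```

Call:
send_rows([
  [0,0,0.2,0,0,0,0],
  [0,0,0.2,0,0,0,0],
])

```text
time: 46.4
position: [0.4748, -0.2699, 0.0264]
tool_rot: [0.001, 0.662, 0.749, 0.0]
wrist_force: [-2.2, 0.1, 4.5]
finger_gap: 0.663
```

Call:
send_rows([
  [0,0,0,0,0,0,0],
  [0,0,0,0,0,0,0.9],
  [0,0,0,0,0,0,1],
  [0,0,0,0,0,0,1],
  [0,0,-4,0,0,0,1],
  [0,0,-9,0,0,0,1],
  [0,0,-14,0,0,0,1],
  [0,0,-17,0,0,0,1],
])

```text
time: 47.4
position: [0.4748, -0.2699, 0.1983]
tool_rot: [0.001, 0.662, 0.749, 0.001]
wrist_force: [-0.2, 0.3, -0.6]
finger_gap: 1.002
```

Call:
send_rows([
  [5,0,0,0,0,0,1],
  [11,0,0,0,0,0,1],
  [17,0,0,0,0,0,1],
  [23,0,0,0,0,0,1],
  [28,0,0,0,0,0,1],
  [28,0,0,0,0,0,1],
])

```text
time: 48.15
position: [0.4395, 0.0111, 0.1956]
tool_rot: [-0.0, 0.66, 0.751, 0.001]
wrist_force: [0.2, 0.2, 0.9]
finger_gap: 0.999
```

Run:
```python
from h import *
go()
im=snap('top','t21');snap('side','s21')
hsv=cv2.cvtColor(im,cv2.COLOR_RGB2HSV)
m=cv2.inRange(hsv,(16,125,180),(28,255,255))
n,l,st,ce=cv2.connectedComponentsWithStats(m)
for i in range(1,n):
    if st[i,4]>60:
        X=ray('top',*ce[i],.071)[:2]; d=X-TC; c,s=np.cos(TY),np.sin(TY)
        if abs(d).max()<.15: print(st[i],X,'tray',c*d[0]+s*d[1],-s*d[0]+c*d[1])
cv2.imwrite('pics/t21c.png',cv2.resize(im[80:270,220:460,::-1],None,fx=3.3,fy=3.15,interpolation=cv2.INTER_CUBIC))
```

```text
t 48.15 pos [0.4395 0.0111 0.1956] gap 0.999 F [0.2 0.2 0.9] rv [ 0.001 -0.002  0.006]
[402 198  18  18 254] [ 0.50799151 -0.3280476 ] tray 0.013394044085849554 0.0008338475683377668
[426 207  18  19 258] [ 0.48253432 -0.3925055 ] tray -0.01690244844973506 -0.061496013552353505
[381 210  19  18 262] [ 0.47344133 -0.26968206] tray -0.01660664549222524 0.06166320007224308
```

View pics/t21c.png

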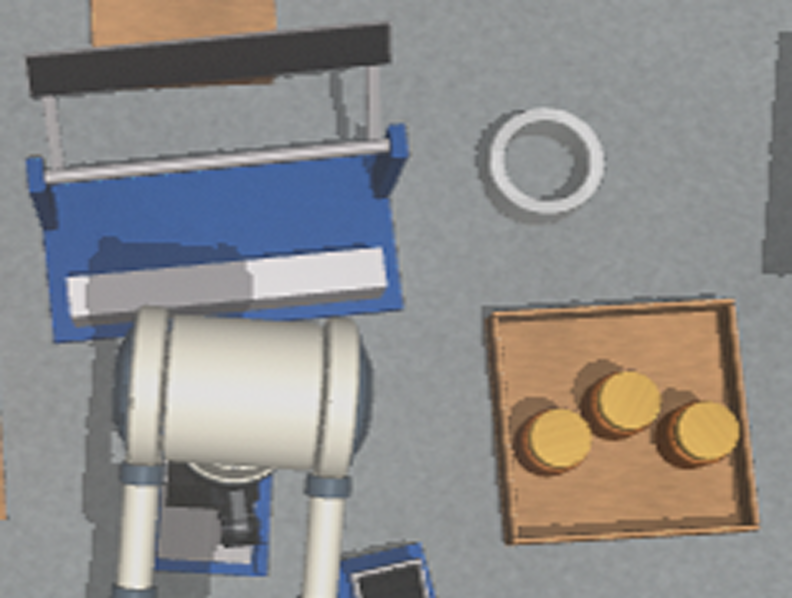

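View pics/s21.png

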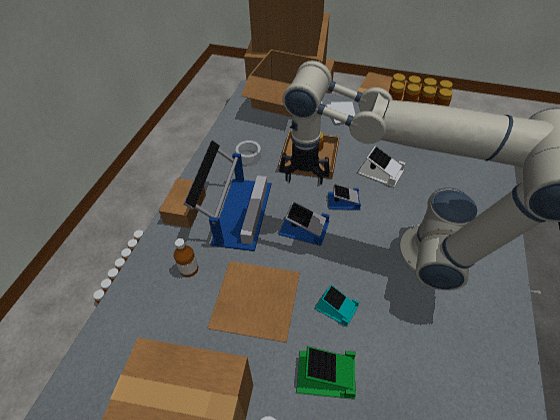

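Three jars stand upright in the tray within bounds, the bar is folded back and the pedal is up. The gripper is clear of everything, so I'm handing in.

```bash
python3 -c "
from h import *
print(r.job_done()); go()"
```

```text
the job is handed in; nothing more can be done
None
the job is handed in; nothing more can be done
```

I stood all three jars on the rail, pressed the lids home with the larger blue pedal, packed the jars in the tray, and handed the job in at about 48 s. Only three jars were on the sheet at the start.

- **On the rail:** the top picture put all three jars within about 2.5 mm of the centre line. They were at the same places after pressing.
- **Pressing:** I held the pedal on its stop for well over a second. The tool stopped going down at z of about 0.0425 m while the push rose as high as 36 N. The side picture shows the bar lying on the lids. Afterwards the bar was folded back and the pedal was up.
- **In the tray:** the last top picture shows the jars upright at tray x/y of about (-17, -61), (+13, +1) and (-17, +62) mm, inside the ±78 mm limits. The tool was holding still about 0.2 m above the bench, touching nothing.
- **Bystanders:** the bottle and tape look unmoved in the pictures; I did not measure them. I saw no knock to the tray and no slackening of the grip.

No check failed. The only disagreement was that the measured tool position trailed the commanded one by a few millimetres right after fast moves, so I let it settle or corrected it before each grasp and placing.

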